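Set the polarimeter's analyser to the marked reading

TASK

Press the white lamp button on the polarimeter all the way down and let it come up again; then push the lever round, by the black upright post at its end, until the lever points at the large round marker on the scale (not the small one), to within half a scale division, and leave it there. Only push with the fingers: do not lift the analyser off its seat, and leave the beaker, dropper bottle and jar standing where they are.

Things in the scene. Friction and masses are not known exactly. Their poses are not given: they have to be found in the camera images.
- polarimeter: A bench polarimeter, too heavy to move. Grey lamp house 170 mm (x) by 270 mm (y, from -90 to +180), its top 60 mm above the table; on it a black upright sample chamber 72 mm in diameter, topped by the scale and the analyser ring. The origin lies on the table exactly below the vertical axis about which the analyser turns; z up. The button stands on the lamp house at x +30, y +143 mm. The lever is on the -x side.
- lamp_button (a joint): Travel of the round white spring button, m: 0 up, 0.006 fully down (about 5 N), springs back when released; it counts as pressed beyond 0.0045.
- lamp_button_top (a point): Centre of the button's upper face (28 mm in diameter) while it is up; it is pressed straight down, along -z. Its black housing is a little wider and ends below this face.
- analyser (a joint): Angle of the analyser ring and its lever, rad. At 0 the lever points along the polarimeter's own -x axis; positive turns counter-clockwise seen from above; the stops are at -1.75 and +1.75. It turns against slight friction (about 1 N at the post) and stays where it is left.
- post_top (a point): Centre of the top of the black upright post at the lever's end, 100 mm from the ring's axis: a cylinder 12 mm in diameter, free on all sides for the upper 35 mm; below that are a steel foot 18 mm wide and the lever bar. The post's top is 190 mm above the table, the highest part of the instrument.
- pointer (a point): The point on the underside of the lever bar, on its centre line, 64 mm from the axis, that passes over the markers. The lever is a straight radial steel bar 6 mm wide and 6 mm high from the black ring (92 mm in diameter, 160 mm above the table at its top, with a 40 mm wide eyepiece up to 174 mm) to the post; it clears the markers by 9 mm.
- head (a joint): How far the analyser with its lever has been lifted off its seat, m: 0 when seated. It rests by its weight only (about 2 N) and must not be lifted more than 0.005.
- scale: White round scale plate, 164 mm in diameter, 6 mm thick, its upper face 136 mm above the table, fixed, centred on the axis, with thin black lines every 10 degrees (every third longer). The origin is the centre of its underside.
- large_marker: Large round black marker lying fixed on the scale plate, a disc 20 mm in diameter and 3 mm high, 64 mm from the axis: the reading to set. The origin is the centre of its underside.
- small_marker: Small round black marker, a disc 10 mm in diameter and 3 mm high, fixed on the scale plate 64 mm from the axis: another reading, to be ignored. The origin is the centre of its underside.
- beaker: Clear plastic beaker, 68 mm in diameter, 90 mm high, loose; the origin is the centre of its underside.
- dropper_bottle: Brown glass dropper bottle with black cap, 34 mm in diameter, 95 mm high, loose; the origin is the centre of its underside.
- sample_jar: Small green glass jar, 48 mm in diameter, 70 mm high, loose; the origin is the centre of its underside.
There are look-alikes about, which are no part of the job. What is shaped like the sample_jar but yellow is not meant. What is shaped like the beaker but brown is not meant.

How it is judged:
On the way, in this order (a step that is already met when the one before it is completed fails the run):
1. the lamp button is pressed down (value of joint lamp_button above 0.0045 m), for 0.05 s.
2. the lamp button has come up again (value of joint lamp_button below 0.002 m), for 0.1 s.
3. the lever points at the large marker (horizontal distance between pointer and large_marker below 0.0056 m), for 0.2 s.
At the end, for the whole second after the job is handed in: The lever is at rest with its centre line within 5 degrees (5.6 mm at 64 mm from the axis) of the large marker's centre, the analyser is seated (lifted less than 2 mm), the button is up, and the beaker, bottle and jar stand upright within 25 mm of where they started (horizontal distance between pointer and large_marker below 0.0056 m and velocity of joint analyser between -0.02 and 0.02 rad/s and value of joint each of head, lamp_button below 0.002 m and distance of each of beaker, dropper_bottle, sample_jar from where it was at the start of the episode below 0.025 m and angle between each of beaker, dropper_bottle, sample_jar's own z axis and vertical below 0.15 rad); the robot touches nothing.
It fails at once if the analyser is lifted off its seat by more than 5 mm (value of joint head above 0.005 m).
It fails at once if the beaker is knocked over, lifted or shifted more than 25 mm (distance of beaker from where it was at the start of the episode above 0.025 m or angle between beaker's own z axis and vertical above 0.4 rad).
It fails at once if the dropper bottle is knocked over, lifted or shifted more than 25 mm (distance of dropper_bottle from where it was at the start of the episode above 0.025 m or angle between dropper_bottle's own z axis and vertical above 0.4 rad).
It fails at once if the sample jar is knocked over, lifted or shifted more than 25 mm (distance of sample_jar from where it was at the start of the episode above 0.025 m or angle between sample_jar's own z axis and vertical above 0.4 rad).
It also fails if it takes over 48 s, if anything falls off the work surface, if the arm or the gripper's body presses on something with over 40 N, if the wrist force passes 120 N, or if a joint passes its speed limit or range.

ROBOT

A 6-joint arm with a two-finger parallel gripper is mounted at the origin on the work surface. World frame = base frame: x ahead of the robot, y to its left, z up, the work surface at z = 0. Lengths are in m, angles in rad, forces in N, time in s.
With the tool pointing down it reaches from about 0.325 to 0.85 m from the base axis. Payload 15.5 kg.
Tool frame: the origin (TCP) lies at the very end of the fingers, on their centre line; the grasp point (between the pads) lies 19 mm behind it; x points along the fingers, y is the direction in which the jaws open and shut, and the axes are right-handed (so a half turn about x gives the same grasp; the last joint's range is limited). The gripper opens to 91 mm and grips with 3 to 60 N. Pads are 32 mm wide; open, the fingers measure 118 mm over their backs; the gripper's body (76 mm by 178 mm) begins 60 mm behind the grasp point.
Start: joints at [1.052, 0.494, 1.345, -0, 1.302, -0.096], TCP at [0.257, 0.57, 0.18] pointing down, gripper open.
Joint ranges: [-2.91, 2.91], [-0.82, 2.16], [0.22, 2.67], [-1.22, 4.37], [0.12, 2.79], [-3.08, 3.08]. Speed limits (rad/s): [1.89, 1.89, 2.57, 3.01, 3.01, 3.01].

INTERFACE

Orientations are given as a unit quaternion [w, x, y, z].
In Python, from bench import * gives the robot as it stands. The module is installed in compiled form; this text tells all that it offers.
- The arm moves only by the tool arm_command, never from a script. Its arguments are lists of equal length, an entry for each row: "dr": the turn, a rotation vector about the tool's x, y, z in units of 6 degrees (1.0 is 6 degrees), a list of three; "offset": the shift along the tool's x, y, z in units of 25 mm (1.0 is 25 mm), a list of three; "hand": the finger opening in mm, from 0 to 91.2. In form: {"dr": [[rx, ry, rz], ...], "offset": [[dx, dy, dz], ...], "hand": [hand, ...]}. A call has 1 to 20 rows; each row is the pose to reach, as a shift and turn from the pose measured when the call began, along the tool's axes at that moment; what a row does not reach only later rows make up. A row lasts 1/12 s, in which the tool goes at most 41.7 mm and 7.16 degrees, less where a joint would pass 70% of its speed; a pose out of reach is approached as far as the arm can. A call with a gripper value outside its range is refused whole. The fingers move at their own pace and stop on an object; "grip_force" is the grip in N (left out, the last holds). Time passes only in rows, so rows that repeat a pose let the fingers close. It gives the time, the measured TCP pose, the force and the opening at its end, in the units of the state.
- sense(): the state, without advancing time (a new reading comes with each control period).
- snapshot(name): name is "scene" or "top" or "wrist"; returns a dict with "frame" (384x512x3 uint8, red, green, blue), "depth" (384x512 float32, m along the optical axis (not along the pixel's ray), 0 where there is no reading), "mtx" (3x3 intrinsics, pixels), "cam_to_world" (4x4, takes a point from camera to world coordinates); the wrist camera has in their place "tool_from_camera" (4x4, takes a point from camera to tool coordinates, whose origin is the TCP and whose axes are the tool frame's). Camera axes: x right, y down, z forward; pixel columns grow to the right and rows downward; lengths in m; the calibration is good to about 2 mm. A picture is of the moment at which its call begins: read the wrist's pose just before it.
- job_done(): hands the job in, once; it reports no verdict.
The state is a dict: "clock": time; "joint_pos": joint angles; "qd": joint speeds; "joint_torque": joint torques, N m; "tcp_pos": TCP position; "tool_rot": TCP orientation; "wrist_force": force on the tool from outside, world axes, zero at the start; "ft_torque": the same for the moment, N m; "opening": opening from 0.0 (shut) to 1.0 (fully open).
Only numpy, scipy, OpenCV 4.12 (cv2) and the standard library are available. Lean on these libraries where they do the work, as an engineer would, in place of code of your own. Each camera call takes 0.05 s, during which the arm holds its last target. There are 200 camera calls.

## Working session

There is one attempt and no reset: what is moved stays moved. The work goes in short steps, Python scripts to look and compute and a tool call to move; the robot and the scene stay as the last step left them, time stands still between calls to the robot, and variables do not carry over. Pictures are saved under pics/ and viewed, about 8 in all and at most 12, crops included, and the job is handed in when it is done.

Besides the shell and the picture viewer there is one more tool, called after "Call:" by a JSON object that holds its "name" and its "arguments". arm_command: Moves the arm, as the interface text tells. Its arguments: {"type":"object","properties":{"dr":{"type":"array"},"offset":{"type":"array"},"hand":{"type":"array"},"grip_force":{"type":"number"}},"required":["dr","offset","hand"]}

```bash
mkdir -p pics; cat > h.py <<'E'
from bench import *
import numpy as np, cv2
def snap(n):
    s=snapshot(n); np.savez(f'{n}.npz',**s); return s
def pt(s,u,v,d=None):
    d=s['depth'][int(v),int(u)] if d is None else d
    p=np.linalg.inv(s['mtx'])@[u,v,1]*d
    return (s['cam_to_world']@[*p,1])[:3]
def ray(s,u,v,z):
    T=s['cam_to_world'];r=T[:3,:3]@(np.linalg.inv(s['mtx'])@[u,v,1]);return T[:3,3]+r*(z-T[2,3])/r[2]
def save(n,f,k=1): cv2.imwrite('pics/'+n,cv2.resize(f[:,:,::-1],None,fx=k,fy=k,interpolation=cv2.INTER_CUBIC))
E
python3 - <<'E'
from h import *
print(sense())
for n in('top','scene'):
    s=snap(n); save(n+'0.png',s['frame'],1.5); print(n,s['cam_to_world'],s['mtx'])
E
```

```text
{'clock': 0.0, 'joint_pos': array([ 1.05150491e+00,  4.94202385e-01,  1.34612900e+00,  6.00412087e-07,
        1.30250418e+00, -9.54870664e-02]), 'qd': array([ 2.32460410e-04, -1.52234734e-05, -1.27948839e-03, -1.28341313e-03,
        7.13882361e-05, -2.81343741e-04]), 'joint_torque': array([-4.00644625e-03, -8.78804612e+01, -3.81849790e+01,  7.05281203e-02,
        5.33602049e-02, -7.83220503e-05]), 'tcp_pos': array([0.25679788, 0.5693423 , 0.17982708]), 'tool_rot': array([ 0.69115735,  0.14829988,  0.69142366, -0.14913744]), 'wrist_force': array([-0.35915682,  0.49610929, -0.61487127]), 'ft_torque': array([-0.02854485,  0.00950365, -0.03365436]), 'opening': 1.0004862705366588}
top [[ 2.13142724e-03 -9.94472578e-01  1.04974987e-01  4.76171539e-01]
 [-9.99714208e-01  3.80511336e-04  2.39030864e-02 -3.63843183e-02]
 [-2.38109081e-02 -1.04995934e-01 -9.94187555e-01  8.17396497e-01]
 [ 0.00000000e+00  0.00000000e+00  0.00000000e+00  1.00000000e+00]] [[368.82967734   0.         258.163459  ]
 [  0.         368.82967734 189.63295952]
 [  0.           0.           1.        ]]
scene [[-0.56028424  0.66332814 -0.49606185  1.15660897]
 [ 0.82820112  0.45791177 -0.32310945  0.34050959]
 [ 0.01282497 -0.59187211 -0.80592985  1.0771852 ]
 [ 0.          0.          0.          1.        ]] [[487.67917492   0.         258.8576969 ]
 [  0.         487.67917492 188.03046304]
 [  0.           0.           1.        ]]
```

View pics/top0.png

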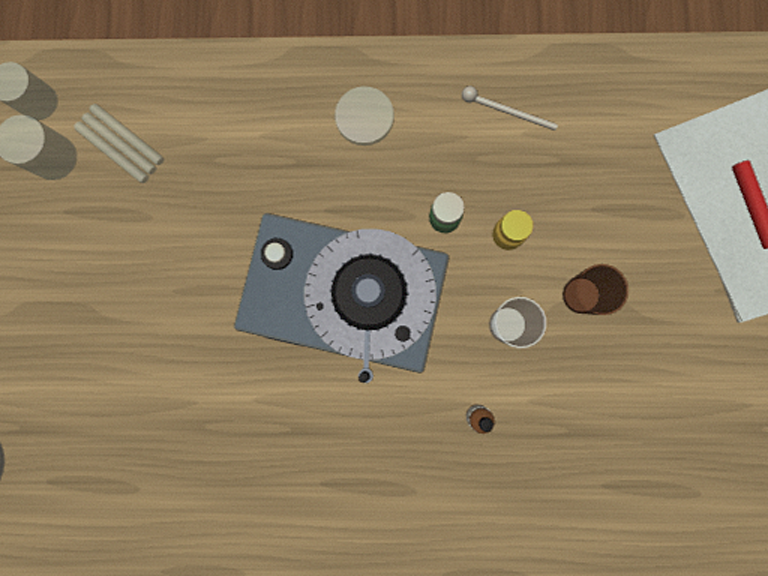

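View pics/scene0.png

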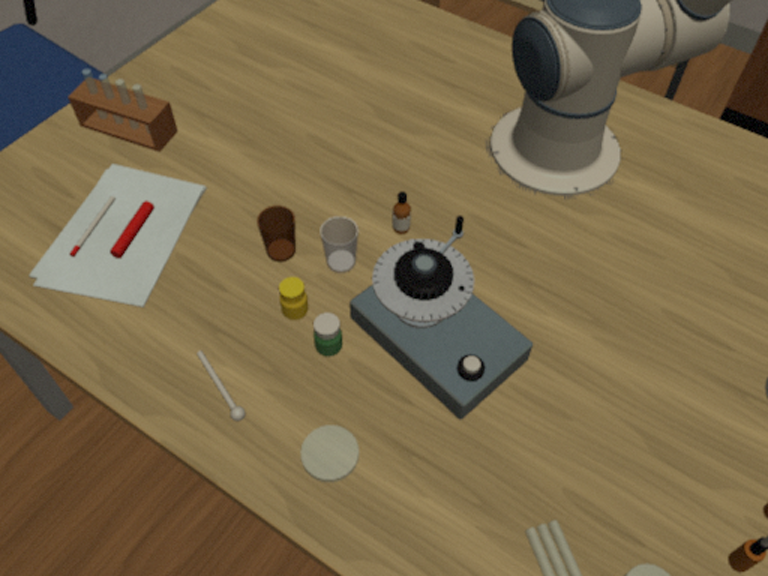

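The top view shows the button at (276,253) and the post at (365,376). There are two round markers: (403,333) is the larger, so it is the target, and (320,306) is the smaller. The next step measures these points and confirms the marker choice in an enlarged crop.

```bash
python3 - <<'E'
from h import *
s=dict(np.load('top.npz')); f=s['frame']
g=f.max(2).astype(np.uint8)
def blobs(m,x0,x1,y0,y1,z,amin,amax,name):
    k=np.zeros_like(m,np.uint8);k[y0:y1,x0:x1]=m[y0:y1,x0:x1]
    n,l,st,c=cv2.connectedComponentsWithStats(k)
    for i in range(1,n):
        if amin<=st[i,4]<=amax: print(name,c[i].round(1),st[i],ray(s,*c[i],z).round(4), 'depthpt',pt(s,*c[i].round()).round(4))
blobs(g<75,195,300,150,245,.139,8,3000,'dark')
blobs(f.min(2)>170,172,196,155,182,.07,20,3000,'button')
hsv=cv2.cvtColor(f,cv2.COLOR_RGB2HSV)
for u,v in [(184,168),(243,251),(245,193)]: print(u,v,pt(s,u,v).round(4),f[v,u])
# house corners on z=.06, from picture
for u,v in [(176,142),(156.5,219),(281,248),(299,169)]: print('corner',ray(s,u,v,.06).round(4))
save('crop1.png',f[140:260,150:340],4)
E
```

```text
dark [293.8 152.2] [288 150  12   5  38] [ 0.6179 -0.0864  0.139 ] depthpt [ 0.6411 -0.0949  0.0308]
dark [245.7 194.7] [ 221  169   51   51 1757] [0.5385 0.003  0.139 ] depthpt [5.345e-01 3.000e-04 1.753e-01]
dark [212.7 203.8] [211 202   4   5  16] [0.5215 0.0639 0.139 ] depthpt [0.5211 0.0633 0.1394]
dark [268. 222.] [263 217  11  11  84] [ 0.4882 -0.0382  0.139 ] depthpt [ 0.4882 -0.0382  0.1375]
button [182.5 167.7] [177 162  12  12 110] [0.6006 0.1377 0.07  ] depthpt [0.598  0.136  0.0817]
184 168 [0.598  0.1318 0.0821] [191 198 189]
243 251 [0.4385 0.004  0.1896] [51 47 45]
245 193 [0.5381 0.0021 0.1751] [134 138 147]
corner [0.6571 0.1551 0.06  ]
corner [0.4953 0.1914 0.06  ]
corner [ 0.4371 -0.0648  0.06  ]
corner [ 0.5991 -0.1027  0.06  ]
```

View pics/crop1.png

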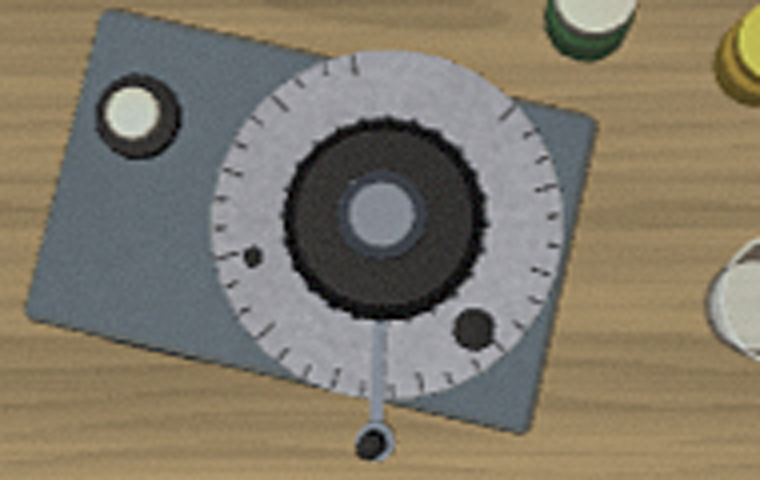

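The crop confirms the large black disc at crop (474,328), about 20 mm across, as the target. The 10 mm disc at (253,256) is the decoy. The numbers agree: the marker is 63 mm from the axis, and the button at (0.598, 0.135, 0.082) matches the value predicted from the house pose. Next I compute the moves.

```bash
cat >> h.py <<'E'
from scipy.spatial.transform import Rotation as Ro
def cur():
    st=sense(); q=st['tool_rot']; return np.array(st['tcp_pos']),Ro.from_quat([q[1],q[2],q[3],q[0]]),st
def goal(p,yaw=None):
    """offset/dr for world p, tool down, tool y at yaw deg (nearest of the half turns)"""
    P,R,_=cur(); off=R.inv().apply(np.array(p)-P)/.025; best=None
    if yaw is None: return off.round(2),None
    for a in (yaw,yaw+180):
        a=np.radians(a);y=np.array([np.cos(a),np.sin(a),0]);x=np.array([0,0,-1.])
        M=np.c_[x,y,np.cross(x,y)];d=(R.inv()*Ro.from_matrix(M)).as_rotvec()/np.radians(6)
        if best is None or np.linalg.norm(d)<np.linalg.norm(best): best=d
    return off.round(2),best.round(2)
E
python3 - <<'E'
from h import *
print(cur()[1].as_matrix().round(3))
print(goal([.257,.57,.22]),goal([.598,.135,.22],-24.4),goal([.598,.135,.12],-24.4))
E
```

```text
[[-0.001  0.411  0.912]
 [-0.001  0.912 -0.411]
 [-1.    -0.001 -0.   ]]
(array([-1.6 ,  0.02, -0.  ]), None) (array([ -1.59, -10.23,  19.58]), array([-1.498e+01, -1.000e-02,  1.000e-02])) (array([  2.41, -10.22,  19.58]), array([-1.498e+01, -1.000e-02,  1.000e-02]))
```

Call:
{"name": "arm_command", "arguments": {"dr": [[0,0,0],[0,0,0],[15,0,0],[15,0,0],[15,0,0],[15,0,0],[15,0,0],[15,0,0],[15,0,0],[15,0,0],[15,0,0],[15,0,0],[15,0,0],[15,0,0],[15,0,0],[15,0,0],[15,0,0],[15,0,0],[15,0,0],[15,0,0]], "offset": [[-1.6,0,0],[-1.6,0,0],[-1.6,-10.23,19.58],[-1.6,-10.23,19.58],[-1.6,-10.23,19.58],[-1.6,-10.23,19.58],[-1.6,-10.23,19.58],[-1.6,-10.23,19.58],[-1.6,-10.23,19.58],[-1.6,-10.23,19.58],[-1.6,-10.23,19.58],[-1.6,-10.23,19.58],[-1.6,-10.23,19.58],[-1.6,-10.23,19.58],[-1.6,-10.23,19.58],[-1.6,-10.23,19.58],[-1.6,-10.23,19.58],[-1.6,-10.23,19.58],[-1.6,-10.23,19.58],[-1.6,-10.23,19.58]], "hand": [91,91,0,0,0,0,0,0,0,0,0,0,0,0,0,0,0,0,0,0]}}

```text
clock: 1.77
tcp_pos: [0.597, 0.1363, 0.2202]
tool_rot: [-0.384, -0.593, -0.384, 0.594]
wrist_force: [0.2, 0.4, -0.3]
opening: 0.004
```

```bash
python3 - <<'E'
from h import *
P,R,st=cur(); s=snapshot('wrist'); f=s['frame']; save('w1.png',f,1.2)
print(st['joint_pos'].round(2),P)
T=np.eye(4);T[:3,:3]=R.as_matrix();T[:3,3]=P; s['cam_to_world']=T@s['tool_from_camera']; np.savez('wrist.npz',**s)
k=(f.min(2)>150).astype(np.uint8)
n,l,sta,c=cv2.connectedComponentsWithStats(k)
for i in range(1,n):
    if sta[i,4]>300: print(c[i].round(1),sta[i],ray(s,*c[i],.082).round(4),pt(s,*c[i].round()).round(4))
print(goal([.598,.135,.09]))
E
```

```text
[ 0.13  0.44  1.32 -0.    1.38  0.55] [0.59704106 0.13626751 0.22021792]
[421.5 182.3] [ 392  154   60   58 2673] [0.7889 0.0503 0.082 ] [0.8216 0.0217 0.0148]
[254.9 181.6] [245 172  21  20 344] [0.5993 0.1363 0.082 ] [0.5993 0.1358 0.0824]
(array([5.21, 0.05, 0.03]), None)
```

View pics/w1.png

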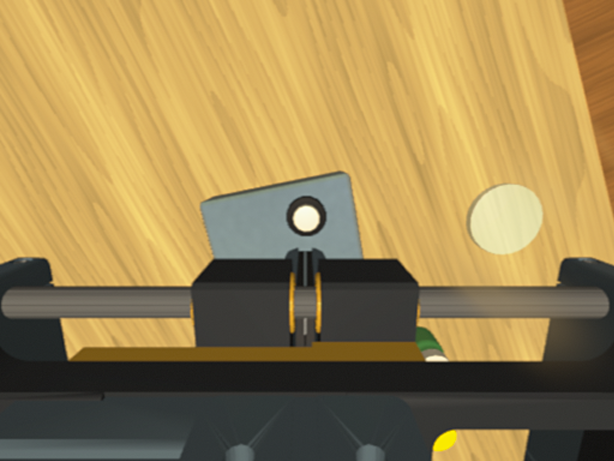

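The wrist view shows the white button at (305,217) px, centred below the closed fingers. That puts it at (0.599, 0.136, 0.082), in agreement with the first measurement. Pressing now.

Call:
{"name": "arm_command", "arguments": {"dr": [[0,0,0],[0,0,0],[0,0,0],[0,0,0],[0,0,0],[0,0,0],[0,0,0],[0,0,0],[0,0,0],[0,0,0],[0,0,0]], "offset": [[1.5,0,0],[3,0,0],[4.3,0,0],[5,0,0],[5.2,0,0],[5.4,0,0],[5.55,0,0],[5.65,0,0],[5.7,0,0],[5.75,0,0],[5.75,0,0]], "hand": [0,0,0,0,0,0,0,0,0,0,0]}}

```text
clock: 2.73
tcp_pos: [0.5973, 0.1362, 0.077]
tool_rot: [-0.384, -0.594, -0.384, 0.594]
wrist_force: [0.9, -0.1, 0.0]
opening: 0.007
```

Call:
{"name": "arm_command", "arguments": {"dr": [[0,0,0],[0,0,0],[0,0,0]], "offset": [[0.1,0,0],[0.15,0,0],[0.15,0,0]], "hand": [0,0,0]}}

```text
clock: 2.98
tcp_pos: [0.5973, 0.1361, 0.0731]
tool_rot: [-0.384, -0.594, -0.384, 0.594]
wrist_force: [-1.4, -0.2, -0.3]
opening: 0.005
```

```bash
python3 - <<'E'
from h import *
P,R,st=cur();print(P,st['wrist_force'],st['joint_torque'])
s=snapshot('scene'); save('s2.png',s['frame'][160:290,200:380],4)
E
```

```text
[0.5972622  0.13611397 0.0731015 ] [-1.37387568 -0.19011978 -0.28456599] [ 7.20490236e-03 -9.00103641e+01 -3.13471198e+01  7.06933974e-02
 -1.49577465e-01  4.82290179e-04]
```

View pics/s2.png

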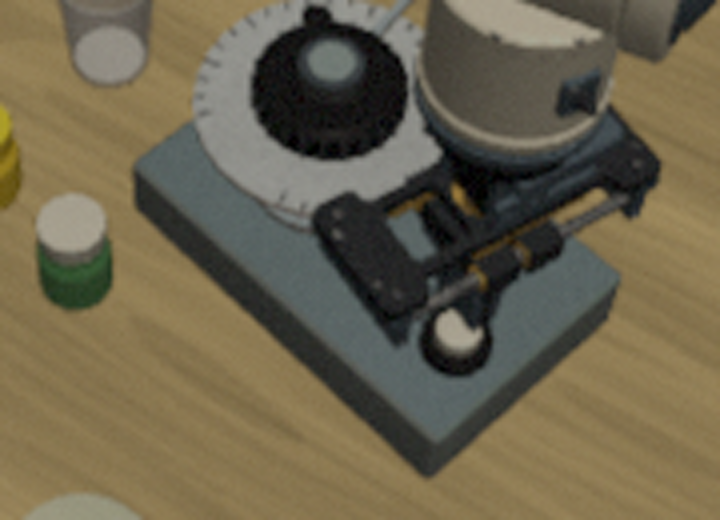

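```bash
python3 - <<'E'
from h import *
P,R,st=cur(); s=snap('scene');f=s['frame']
def proj(s,p):
    c=np.linalg.inv(s['cam_to_world'])@[*p,1]; u=s['mtx']@c[:3]; return (u[:2]/u[2]).round(1),c[2].round(3)
print('tcp',proj(s,P),'btn',proj(s,[.599,.136,.082]), 'btn low',proj(s,[.599,.136,.076]))
k=np.zeros((384,512),np.uint8);k[235:255,300:325]=(f.min(2)>150)[235:255,300:325]
n,l,sta,c=cv2.connectedComponentsWithStats(k)
for i in range(1,n):
    if sta[i,4]>5:
        print(c[i],sta[i],ray(s,*c[i],.082).round(4),pt(s,*c[i].round()).round(4)); ys,xs=np.where(l==i); 
        print(np.array([pt(s,a,b) for a,b in zip(xs,ys)]).round(4)[::6])
print(s['depth'][236:252,306:326].round(3))
w=snapshot('wrist'); T=np.eye(4);T[:3,:3]=R.as_matrix();T[:3,3]=P; w['cam_to_world']=T@w['tool_from_camera']
print('tcp in wrist',proj(w,P)); save('w2.png',w['frame'][150:384,150:400],3)
E
```

```text
tcp (array([314.4, 242.9]), np.float64(1.153)) btn (array([314.4, 241.5]), np.float64(1.145)) btn low (array([314.1, 242.8]), np.float64(1.15))
[[0.996 1.012 1.016 0.    1.019 1.178 1.116 1.111 1.104 1.099 1.091 1.086
  1.086 1.086 1.091 1.099 1.104 1.101 1.101 1.18 ]
 [1.011 1.015 1.015 1.175 1.163 1.163 1.162 1.109 1.107 1.102 1.096 1.088
  1.086 1.091 1.099 1.099 1.106 1.103 1.181 1.178]
 [1.013 1.014 1.167 1.161 1.162 1.151 1.149 1.149 1.108 1.106 1.097 1.09
  1.093 1.096 1.104 1.108 1.102 1.107 1.176 1.177]
 [1.172 1.164 1.156 1.162 1.152 1.148 1.15  1.148 1.114 1.106 1.101 1.093
  1.093 1.097 1.112 1.113 1.11  1.111 1.172 1.177]
 [1.16  1.158 1.157 1.149 1.15  1.149 1.147 1.148 1.148 1.112 1.105 1.101
  1.102 1.103 1.111 1.113 1.119 1.176 1.172 1.173]
 [1.154 1.155 1.159 0.    1.146 1.145 1.146 1.147 1.148 1.147 1.103 1.101
  1.112 1.11  1.113 1.117 1.171 1.174 1.171 1.17 ]
 [1.156 1.156 1.149 1.139 1.146 1.141 1.146 1.145 1.146 1.141 1.145 1.107
  1.11  1.146 1.161 1.158 1.17  1.17  1.173 1.17 ]
 [1.155 1.154 1.147 1.142 1.144 1.141 1.14  1.141 1.143 1.147 1.143 1.146
  1.117 
[... 398 characters left out ...]
 1.163 1.167 1.16 ]
 [1.149 1.15  1.148 1.145 1.144 1.142 1.134 1.136 1.141 1.139 1.137 1.138
  1.143 1.154 1.152 1.149 1.151 1.164 1.159 1.162]
 [1.144 1.149 1.145 1.145 1.15  1.146 1.135 1.14  1.137 1.143 1.144 1.141
  1.151 1.144 1.147 1.149 1.149 1.163 1.16  1.163]
 [1.147 1.144 1.145 1.144 1.144 1.145 1.146 1.145 1.144 1.146 1.144 1.15
  1.145 1.143 1.145 1.148 1.162 1.161 1.157 1.158]
 [1.156 1.148 1.143 1.141 1.144 1.146 1.144 1.144 1.146 1.143 1.141 1.144
  1.144 1.145 1.143 1.149 1.158 1.156 1.162 1.158]
 [1.156 1.15  1.143 1.143 1.142 1.14  1.141 1.143 1.142 1.139 1.141 1.143
  1.139 1.144 1.148 1.155 1.153 1.155 1.153 1.153]]
tcp in wrist (array([252.6, 216.8]), np.float64(0.215))
```

View pics/w2.png

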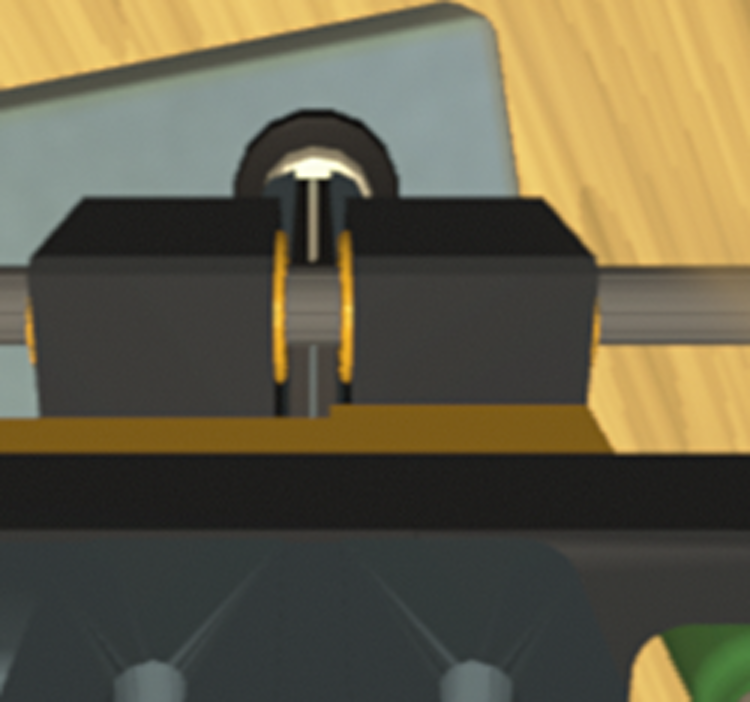

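The fingers sit over the button, but the force reads about zero. I'll compare the heights of the fingertip and the white face.

```bash
python3 - <<'E'
from h import *
s=dict(np.load('scene.npz'));f=s['frame']
for v in range(238,254,1):
    print(v,[(u,int(f[v,u].min()),*(1000*pt(s,u,v)).round().astype(int)) for u in (308,311,314,318,320)])
E
```

```text
238 [(308, 25, np.int64(591), np.int64(116), np.int64(68)), (311, 111, np.int64(595), np.int64(125), np.int64(81)), (314, 92, np.int64(612), np.int64(138), np.int64(119)), (318, 30, np.int64(615), np.int64(148), np.int64(132)), (320, 22, np.int64(607), np.int64(150), np.int64(123))]
239 [(308, 16, np.int64(598), np.int64(119), np.int64(75)), (311, 139, np.int64(598), np.int64(126), np.int64(82)), (314, 127, np.int64(610), np.int64(138), np.int64(112)), (318, 37, np.int64(616), np.int64(149), np.int64(130)), (320, 20, np.int64(604), np.int64(150), np.int64(114))]
240 [(308, 34, np.int64(599), np.int64(120), np.int64(73)), (311, 139, np.int64(599), np.int64(127), np.int64(81)), (314, 141, np.int64(596), np.int64(133), np.int64(82)), (318, 34, np.int64(613), np.int64(149), np.int64(121)), (320, 23, np.int64(606), np.int64(151), np.int64(113))]
241 [(308, 52, np.int64(600), np.int64(120), np.int64(70)), (311, 142, np.int64(602), np.int64(129), np.int64(82)), (314, 138, np.int64(597), np.int64(134), np.int64(80)), (318, 31, np.int64(610), np.int64(148), np.int64(111)), (320, 39, np.int64(
[... 2712 characters left out ...]
p.int64(146), np.int64(71)), (318, 13, np.int64(612), np.int64(154), np.int64(74)), (320, 22, np.int64(605), np.int64(157), np.int64(66))]
252 [(308, 59, np.int64(1157), np.int64(341), np.int64(1077)), (311, 5, np.int64(620), np.int64(141), np.int64(68)), (314, 17, np.int64(618), np.int64(147), np.int64(71)), (318, 29, np.int64(610), np.int64(154), np.int64(67)), (320, 68, np.int64(605), np.int64(157), np.int64(62))]
253 [(308, 86, np.int64(621), np.int64(134), np.int64(58)), (311, 36, np.int64(622), np.int64(142), np.int64(67)), (314, 19, np.int64(618), np.int64(148), np.int64(68)), (318, 61, np.int64(611), np.int64(155), np.int64(64)), (320, 88, np.int64(605), np.int64(158), np.int64(59))]
```

```bash
python3 - <<'E'
from h import *
s=dict(np.load('wrist.npz'));T=s['tool_from_camera'];d=s['depth'];K=s['mtx']
np.set_printoptions(suppress=True,linewidth=200)
print(T.round(3))
for p in ([0,0,0],[0,0,.016],[0,0,-.016],[-.03,0,.016],[-.03,0,-.016]):
    c=np.linalg.inv(T)@[*p,1];u=K@c[:3];print(p,(u[:2]/u[2]).round(1),c[2].round(3))
for v in range(196,262,4):
    o=[]
    for u in (238,243,248,254,260,265):
        q=T@[*(np.linalg.inv(K)@[u,v,1]*d[v,u]),1]; o.append((1000*q[:3]).round().astype(int).tolist())
    print(v,o)
E
```

```text
[[ 0.    -0.236  0.972 -0.205]
 [ 1.    -0.    -0.     0.001]
 [ 0.     0.972  0.236 -0.067]
 [ 0.     0.     0.     1.   ]]
[0, 0, 0] [252.6 216.8] 0.215
[0, 0, 0.016] [252.6 236.3] 0.219
[0, 0, -0.016] [252.6 196.6] 0.211
[-0.03, 0, 0.016] [252.4 253. ] 0.19
[-0.03, 0, -0.016] [252.3 207.7] 0.182
196 [[160, -20, 23], [159, -14, 23], [158, -7, 22], [147, 1, 20], [160, 9, 23], [159, 16, 22]]
200 [[158, -20, 28], [159, -14, 28], [160, -7, 28], [160, 1, 28], [159, 9, 28], [159, 16, 28]]
204 [[159, -21, 34], [161, -14, 34], [159, -7, 34], [159, 1, 34], [159, 9, 34], [160, 16, 34]]
208 [[160, -21, 40], [-40, -6, -19], [158, -7, 39], [160, 1, 40], [-38, 5, -18], [-38, 8, -18]]
212 [[-46, -8, -18], [-47, -5, -18], [-42, -3, -17], [160, 1, 45], [-48, 5, -19], [-48, 8, -19]]
216 [[-120, -4, -39], [-55, -5, -18], [-50, -2, -17], [159, 1, 51], [-54, 4, -18], [-119, 5, -39]]
220 [[-123, -4, -39], [-62, -5, -18], [-57, -2, -17], [160, 1, 57], [-61, 4, -18], [-122, 5, -39]]
224 [[-127, -4, -39], [-67, -5, -18], [-63, -2, -17], [159, 1, 62], [-63, 4, -17], [-124, 4, -38]]
228 [[-130, -3, -39], [-1
[... 198 characters left out ...]
-131, -2, -37], [-82, -2, -17], [159, 1, 80], [-82, 4, -17], [-130, 4, -37]]
240 [[-137, -3, -38], [-132, -2, -36], [-127, -1, -34], [-127, 1, -34], [-127, 3, -34], [-132, 4, -36]]
244 [[-137, -3, -37], [-133, -2, -35], [-130, -1, -34], [-129, 1, -34], [-128, 3, -33], [-132, 4, -35]]
248 [[-136, -3, -35], [-133, -2, -34], [-129, -1, -32], [-130, 1, -33], [-130, 3, -33], [-134, 4, -34]]
252 [[-137, -3, -35], [-133, -2, -33], [-129, -1, -31], [-131, 1, -32], [-131, 3, -32], [-133, 4, -33]]
256 [[-137, -3, -33], [-134, -2, -32], [-130, -1, -30], [-131, 1, -31], [-131, 3, -31], [-134, 4, -32]]
260 [[-137, -3, -32], [-133, -2, -31], [-131, -1, -30], [-131, 1, -29], [-130, 3, -29], [-134, 4, -31]]
```

Three readings agree here:
- **Wrist depth:** the closed fingertips end about 35 to 38 mm short of the nominal TCP.
- **Scene depth:** the tips are at z≈0.105 to 0.11, and the white face is still up at 0.082.
- **Force:** there is no contact, although the TCP reads z=0.073.

So the tips are really about 35 mm above the reported TCP. I'll go down in small steps and watch the force.

Call:
{"name": "arm_command", "arguments": {"dr": [[0,0,0],[0,0,0],[0,0,0],[0,0,0]], "offset": [[0.2,0,0],[0.4,0,0],[0.6,0,0],[0.6,0,0]], "hand": [0,0,0,0]}}

```text
clock: 3.47
tcp_pos: [0.5965, 0.136, 0.0569]
tool_rot: [-0.384, -0.593, -0.384, 0.594]
wrist_force: [0.6, -0.2, -0.1]
opening: 0.005
```

Call:
{"name": "arm_command", "arguments": {"dr": [[0,0,0],[0,0,0],[0,0,0]], "offset": [[0.1,0,0],[0.2,0,0],[0.2,0,0]], "hand": [0,0,0]}}

```text
clock: 3.72
tcp_pos: [0.5962, 0.136, 0.0513]
tool_rot: [-0.384, -0.593, -0.384, 0.595]
wrist_force: [-0.5, -0.2, 0.9]
opening: 0.003
```

Call:
{"name": "arm_command", "arguments": {"dr": [[0,0,0],[0,0,0]], "offset": [[0.1,0,0],[0.1,0,0]], "hand": [0,0]}}

```text
clock: 3.88
tcp_pos: [0.5963, 0.136, 0.0485]
tool_rot: [-0.384, -0.593, -0.384, 0.595]
wrist_force: [-0.5, 0.2, 0.9]
opening: 0.002
```

Call:
{"name": "arm_command", "arguments": {"dr": [[0,0,0],[0,0,0]], "offset": [[0.1,0.12,0],[0.1,0.12,0]], "hand": [0,0]}}

```text
clock: 4.05
tcp_pos: [0.5994, 0.1346, 0.0458]
tool_rot: [-0.384, -0.593, -0.384, 0.594]
wrist_force: [-0.3, 0.6, 3.4]
opening: 0.007
```

Call:
{"name": "arm_command", "arguments": {"dr": [[0,0,0],[0,0,0]], "offset": [[0.1,0,0],[0.1,0,0]], "hand": [0,0]}}

```text
clock: 4.22
tcp_pos: [0.5996, 0.1347, 0.0431]
tool_rot: [-0.384, -0.593, -0.384, 0.594]
wrist_force: [0.3, 0.1, 5.1]
opening: 0.004
```

Call:
{"name": "arm_command", "arguments": {"dr": [[0,0,0],[0,0,0]], "offset": [[0.1,0,0],[0.1,0,0]], "hand": [0,0]}}

```text
clock: 4.38
tcp_pos: [0.5998, 0.1347, 0.0424]
tool_rot: [-0.384, -0.593, -0.384, 0.594]
wrist_force: [-9.5, 0.1, 29.9]
opening: 0.007
```

The press worked. The spring force was about 5 N, then 30 N at the bottom stop, which puts the true tip about 34 mm above the reported TCP. Lifting so the button comes up.

Call:
{"name": "arm_command", "arguments": {"dr": [[0,0,0],[0,0,0],[0,0,0],[0,0,0],[0,0,0],[0,0,0],[0,0,0],[0,0,0],[0,0,0]], "offset": [[-0.3,0,0],[-1,0,0],[-2,0,0],[-3.5,0,0],[-5,0,0],[-6.2,0,0],[-6.2,0,0],[-6.2,0,0],[-6.2,0,0]], "hand": [0,0,0,0,0,0,0,0,0]}}

```text
clock: 5.13
tcp_pos: [0.5995, 0.1347, 0.1967]
tool_rot: [-0.384, -0.593, -0.384, 0.594]
wrist_force: [0.2, -0.2, -0.1]
opening: 0.005
```

```bash
python3 - <<'E'
from h import *
s=snap('top');f=s['frame']
print(pt(s,183,168),f[168,183])
print(goal([.4385,.004,.198],-71), goal([.4385,.004,.132]))
E
```

```text
[0.59797036 0.13383073 0.08214622] [215 220 215]
(array([-0.05, -3.72,  7.4 ]), array([7.8 , 0.03, 0.01])) (array([ 2.59, -3.72,  7.4 ]), None)
```

The button is up again, with its face back at z=0.082. Next I move over the post with the fingers open.

Call:
{"name": "arm_command", "arguments": {"dr": [[7.8,0,0],[7.8,0,0],[7.8,0,0],[7.8,0,0],[7.8,0,0],[7.8,0,0],[7.8,0,0],[7.8,0,0],[7.8,0,0],[7.8,0,0],[7.8,0,0]], "offset": [[-0.8,0,0],[-0.8,-3.72,7.4],[-0.8,-3.72,7.4],[-0.8,-3.72,7.4],[-0.8,-3.72,7.4],[-0.8,-3.72,7.4],[-0.8,-3.72,7.4],[-0.8,-3.72,7.4],[-0.8,-3.72,7.4],[-0.8,-3.72,7.4],[-0.8,-3.72,7.4]], "hand": [50,50,50,50,50,50,50,50,50,50,50]}}

```text
clock: 6.1
tcp_pos: [0.4393, 0.0045, 0.2163]
tool_rot: [-0.118, -0.696, -0.118, 0.698]
wrist_force: [-0.4, -0.4, -0.3]
opening: 0.548
```

```bash
python3 - <<'E'
from h import *
P,R,st=cur(); s=snapshot('wrist'); f=s['frame']; save('w3.png',f,1.2)
print(st['joint_pos'].round(2),P,st['opening'])
T=np.eye(4);T[:3,:3]=R.as_matrix();T[:3,3]=P; s['cam_to_world']=T@s['tool_from_camera']; np.savez('wrist.npz',**s)
T=s['cam_to_world']
def proj(p):
    c=np.linalg.inv(T)@[*p,1]; u=s['mtx']@c[:3]; return (u[:2]/u[2]).round(1)
print('post',proj([.4385,.004,.19]),'tip',proj(P+[0,0,.034]))
print(goal([.4385,.004,.132],-71))
E
```

```text
[-0.12  0.19  1.72 -0.    1.23  1.11] [0.43925831 0.00453686 0.21633451] 0.5483437295528182
post [253.9 208.8] tip [253.6 233.9]
(array([3.38, 0.01, 0.02]), array([0.03, 0.03, 0.  ]))
```

View pics/w3.png

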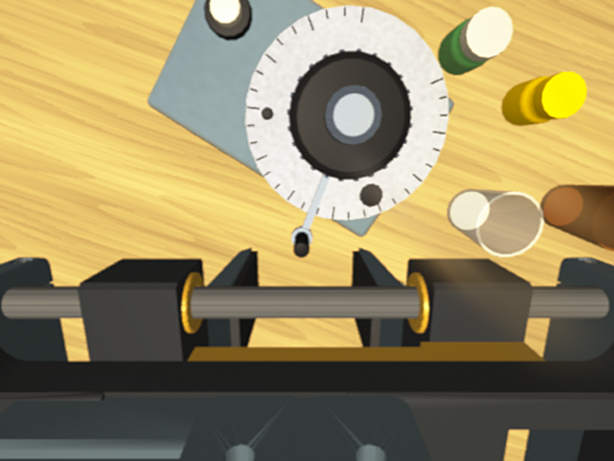

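The wrist view shows the post at (302,250) px, midway between the open fingers and where I predicted. The large marker is at (371,195). I'll go down around the post and check the force.

Call:
{"name": "arm_command", "arguments": {"dr": [[0,0,0],[0,0,0],[0,0,0],[0,0,0],[0,0,0],[0,0,0],[0,0,0]], "offset": [[0.8,0,0],[1.6,0,0],[2.3,0,0],[2.9,0,0],[3.3,0,0],[3.35,0,0],[3.35,0,0]], "hand": [50,50,50,50,50,50,50]}}

```text
clock: 6.73
tcp_pos: [0.4388, 0.0048, 0.1322]
tool_rot: [-0.118, -0.695, -0.118, 0.699]
wrist_force: [0.0, 0.6, -0.1]
opening: 0.55
```

Call:
{"name": "arm_command", "arguments": {"dr": [[0,0,0],[0,0,0],[0,0,0],[0,0,0],[0,0,0],[0,0,0],[0,0,0],[0,0,0],[0,0,0],[0,0,0],[0,0,0],[0,0,0],[0,0,0],[0,0,0],[0,0,0]], "offset": [[0,0.3,0.03],[0,0.6,0.08],[0,0.85,0.11],[0,1.1,0.17],[0,1.3,0.23],[0,1.53,0.28],[0,1.75,0.3],[0,2,0.32],[0,2.22,0.33],[0,2.45,0.31],[0,2.65,0.28],[0,2.8,0.26],[0,2.92,0.24],[0,2.95,0.23],[0,2.95,0.23]], "hand": [50,50,50,50,50,50,50,50,50,50,50,50,50,50,50]}}

```text
clock: 7.98
tcp_pos: [0.4579, -0.0669, 0.1322]
tool_rot: [-0.118, -0.696, -0.118, 0.699]
wrist_force: [0.5, -0.1, 0.1]
opening: 0.547
```

```bash
python3 - <<'E'
from h import *
P,R,st=cur(); s=snapshot('wrist'); f=s['frame']; save('w4.png',f,1.5)
print(P,st['wrist_force'],st['opening'])
T=np.eye(4);T[:3,:3]=R.as_matrix();T[:3,3]=P; s['cam_to_world']=T@s['tool_from_camera']; np.savez('wrist.npz',**s)
E
```

```text
[ 0.45790818 -0.0668646   0.13215596] [ 0.4618074  -0.08008146  0.12706629] 0.5467908690920653
```

View pics/w4.png

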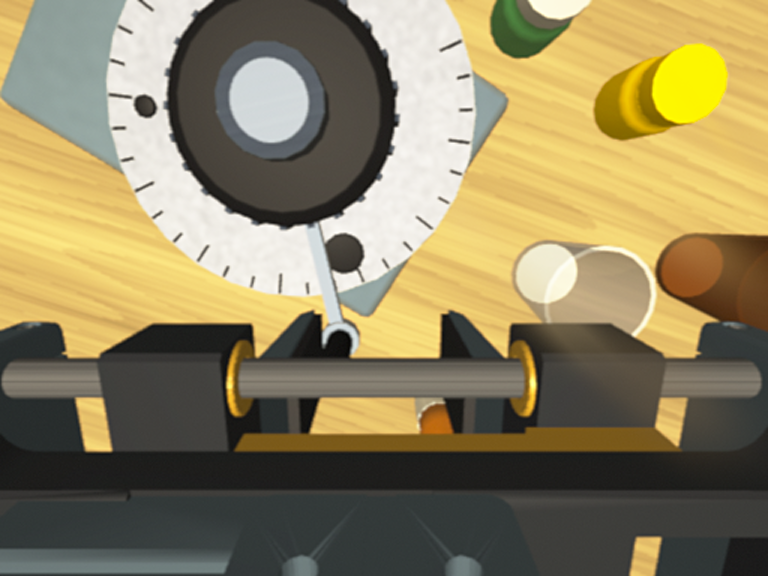

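The push is working. In this view the lever runs from (314,230) to (336,320), a little short of the large marker at (343,253). Next is the remaining angle.

```bash
cat > ang.py <<'E'
from h import *
def angs(s,lever,mk,ax,ze=.174):
    A=ray(s,*ax,ze)[:2]
    for a,z in [(q,.154) for q in lever]: 
        p=ray(s,*a,z)[:2]-A; print('lever',np.degrees(np.arctan2(p[1],p[0]))%360,np.hypot(*p))
    p=ray(s,*mk,.139)[:2]-A; print('axis',A,'marker',np.degrees(np.arctan2(p[1],p[0]))%360,np.hypot(*p))
E
python3 - <<'E'
from ang import *
s=dict(np.load('wrist.npz')); f=s['frame']
k=(f.max(2)<75).astype(np.uint8); k[:150]=0;k[185:]=0;k[:,:215]=0;k[:,250:]=0
n,l,st,c=cv2.connectedComponentsWithStats(k);print(st,c)
angs(s,[(314/1.5,232/1.5),(325/1.5,275/1.5),(334/1.5,312/1.5)],(343/1.5,253/1.5),(269/1.5,100/1.5))
E
```

```text
[[     0      0    512    384 196174]
 [   217    157     25     25    434]] [[255.55719922 191.54919102]
 [229.64516129 169.26497696]]
lever 212.0506045064178 0.05038459422652692
lever 211.9182143185895 0.06984790237666351
lever 211.71405797821214 0.08735126518078873
axis [0.53853407 0.00356116] marker 219.3670058274701 0.06446617093876944
```

Call:
{"name": "arm_command", "arguments": {"dr": [[0,0,0],[0,0,0],[0,0,0],[0,0,0],[0,0,0]], "offset": [[0,0.15,-0.04],[0,0.3,-0.09],[0,0.42,-0.13],[0,0.48,-0.15],[0,0.48,-0.15]], "hand": [50,50,50,50,50]}}

```text
clock: 8.45
tcp_pos: [0.4657, -0.0772, 0.1321]
tool_rot: [-0.118, -0.696, -0.118, 0.699]
wrist_force: [0.6, -0.0, 0.4]
opening: 0.548
```

```bash
python3 - <<'E'
from h import *
P,R,st=cur(); s=snapshot('wrist'); f=s['frame']; save('w5.png',f[:260],1.5)
print(P,st['wrist_force'])
T=np.eye(4);T[:3,:3]=R.as_matrix();T[:3,3]=P; s['cam_to_world']=T@s['tool_from_camera']; np.savez('wrist.npz',**s)
E
```

```text
[ 0.46572124 -0.07717971  0.13213154] [ 0.61168221 -0.00738735  0.44262761]
```

View pics/w5.png

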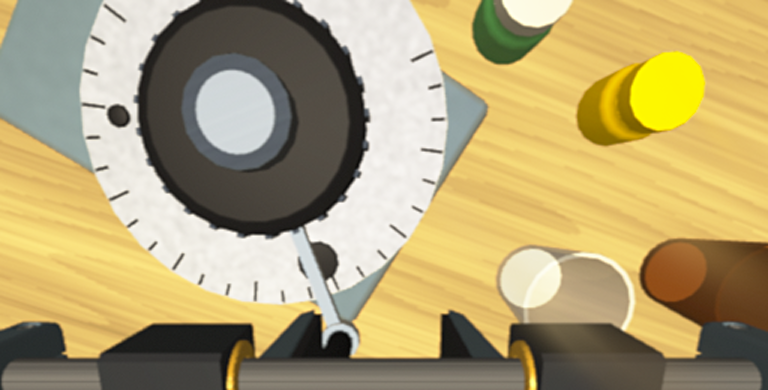

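The lever at (299,232) to (335,320) now overlaps the marker at (320,262).

```bash
python3 - <<'E'
from ang import *
s=dict(np.load('wrist.npz'))
angs(s,[(299/1.5,233/1.5),(316/1.5,275/1.5),(332/1.5,313/1.5)],(320/1.5,262/1.5),(235/1.5,112/1.5))
E
```

```text
lever 219.9233853284483 0.04868420553238856
lever 219.66062334342988 0.06842859047237944
lever 219.69486575644663 0.08724608093456138
axis [0.53842601 0.00376745] marker 220.4889513544652 0.06527143344532368
```

The lever is at 219.7° and the marker at about 219.4 to 220.5°. I'll back off to centre the fingers on the post, then lift clear.

Call:
{"name": "arm_command", "arguments": {"dr": [[0,0,0],[0,0,0],[0,0,0],[0,0,0],[0,0,0],[0,0,0],[0,0,0],[0,0,0],[0,0,0],[0,0,0],[0,0,0],[0,0,0],[0,0,0]], "offset": [[0,-0.3,0],[0,-0.65,0],[0,-0.75,0],[0,-0.75,0],[-1,-0.75,0],[-2,-0.75,0],[-3,-0.75,0],[-4,-0.75,0],[-4,-2.5,3],[-4,-4,4],[-4,-5.5,4],[-4,-5.5,4],[-4,-5.5,4]], "hand": [50,50,50,50,50,50,50,50,50,50,50,50,50]}}

```text
clock: 9.58
tcp_pos: [0.3212, 0.0228, 0.2324]
tool_rot: [-0.118, -0.695, -0.119, 0.699]
wrist_force: [1.9, -0.9, -1.0]
opening: 0.547
```

```bash
python3 - <<'E'
from h import *
s=snap('top'); save('t6.png',s['frame'][130:300,150:350],4); print(cur()[0],cur()[2]['wrist_force'],pt(s,183,168))
E
```

```text
[0.32409243 0.02144066 0.2328028 ] [ 0.47953733 -0.11920591  0.36027366] [0.59794165 0.13379062 0.08231951]
```

View pics/t6.png

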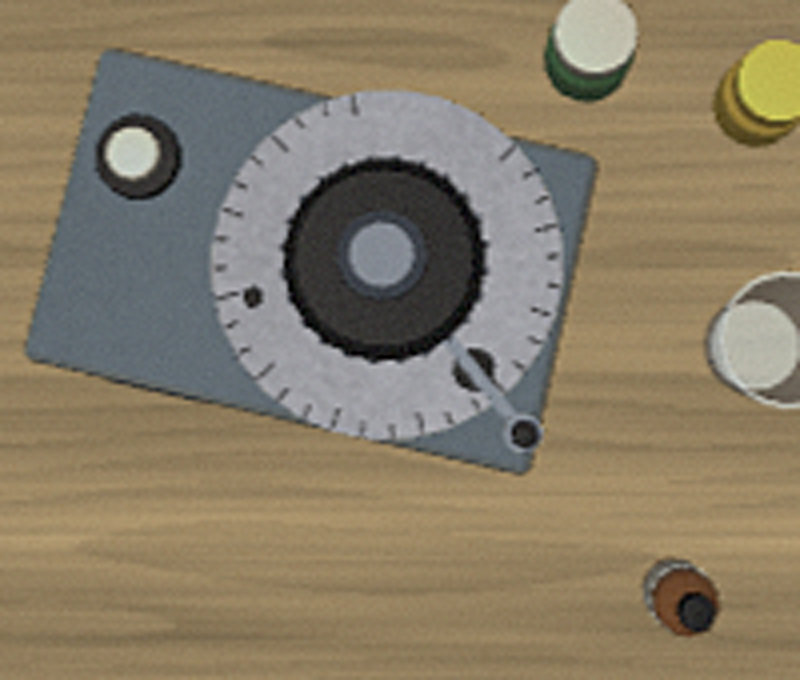

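The top view shows the lever from (453,345) to the post at (523,433), crossing the large marker at (474,369). The beaker, bottle and jar are where they were. A last angle check follows.

```bash
python3 - <<'E'
from ang import *
s=dict(np.load('top.npz')); g=lambda u,v:(150+(u-1.5)/4,130+(v-1.5)/4)
angs(s,[g(454,346),g(486,385),g(508,412)],(268.,222.),g(381,254))
s2=s; A=ray(s,*g(381,254),.174); p=ray(s,*g(523,433),.19)-A; print('post',np.degrees(np.arctan2(p[1],p[0]))%360,np.hypot(p[0],p[1]))
# bar pixels by colour over the marker
f=s['frame'][216:229,258:280].min(2); print(f)
E
```

```text
lever 218.82768187495333 0.050776891833369225
lever 219.02823600533364 0.07330575462475866
lever 219.07275541792623 0.08877359905342305
axis [0.53795543 0.00239139] marker 219.21026472760238 0.06425069427088116
post 218.417014081759 0.0986658660578994
[[ 37 119 166 147 133 136 132 146 176 172 178 178 170 164 166 167 165 155
  156 154 158 162]
 [119 167 168 157 138 130 135 138 129  49  63  67 102 149 174 161 160 157
  157 157 159 163]
 [170 161 157 159 149 141 130 136 125  64  25  28  46  60 112 170 159 157
  153 157 157 157]
 [165 154 156 157 163 146 116 134 137 125  72  29  33  38  64 127 173 164
  161 159 162 160]
 [162 159 154 161 156 116  92 140 138 139 119  50  33  39  20 105 174 166
  160 152 118 125]
 [156 158 156 160 155 106  62 116 143 137 142 116  28  32  27  82 145 167
  161 160 140  81]
 [161 162 160 165 147  79  36  73 120 142 137 133  96  40  24 109 176 165
  157 161 163 148]
 [155 158 160 163 149  74  43  45  73 113 140 139 128  68  19 102 172 157
  158 158 163 166]
 [161 162 157 161 162 138  21  40  43  87 132 146 139 125  72 102 173 158
  159 166 175 160]
 [166 168 165 163 160 144  63  34  44  48 104 144 137 134 111  68 136 164
  162 171 163 127]
 [157 159 164 164 157 167 143  56  19  35  66 117 135 137 136 120  92 125
  165 166 126  95]
 [158 162 165 160 167 168 168 168 146  73  60  65 112 134 133 139 126 104
  135 124  91  94]
 [158 161 162 162 156 164 170 172 165 160 163 159 160 144 131 130 144 139
  101  96  91  94]]
```

Every reading agrees to within about 1°, against a tolerance of 5°. The arm is clear and the button is up, so I'm handing in.

```bash
python3 -c "
from bench import *
print(sense()['qd'].round(3)); print(job_done())"
```

```text
[-0.042  0.047 -0.068 -0.008 -0.015 -0.039]
the job is handed in; nothing more can be done
None
```

I pressed the lamp button to its stop and released it. I then pushed the lever round by its post to the large marker, backed the fingers off and handed the job in at about 10 s. No verdict was reported.

**Button:** I felt about 5 N of spring force, then about 30 N at the bottom stop. After release its face read z = 0.082 m again, the same as before.

**Lever:** The last top view puts it at 218.4–219.1° and the marker at 219.2°, against a tolerance of 5°. The earlier wrist view gave 219.7° for the lever and 219.4–220.5° for the marker.

**Other objects:** By eye in the top view, the beaker, bottle and jar stand where they started; I did not measure them. The force readings stayed near zero once the arm was clear. I did not measure analyser lift directly, but no upward force was seen on the post.

**What disagreed:** The fingertips ended about 34 mm short of the reported TCP. My first press attempt therefore stopped in the air above the button. I found this from depth and force, and corrected for it in the rest of the run.

**At hand-in:** The arm was still settling slightly, with joint speeds up to 0.07 rad/s, but it was well clear of everything.

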